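# Stand the ring stick in the caddy by way of the sloping rest

## Task

Put the ring stick back in the tool caddy: first lay it in the sloping rest, thin end down against the stop and handle up, and let go of it there; then take it afresh at its new angle and stand it, handle up, in the caddy's empty compartment with its thin end on the compartment's floor. Lower it in rather than dropping it, and do not disturb the other things on the bench.

Things in the scene. Friction and masses are not known exactly. Their poses are not given: they have to be found in the camera images.
- stick_grip (a point): Ring stick, a jeweller's gauge 165 mm long, 40 to 85 g, lying flat at the start: octagonal pale wooden handle 85 mm long, 26 mm across flats (flats below and at both sides), then an aluminium taper. This point: the handle's centre, on the axis (13 mm above the bench at the start). x runs along the stick, from thin end to handle end; z is up while it lies flat. It balances within the handle.
- stick_tip (a point): Foremost point of the rounded thin end of the ring stick's aluminium taper, on the axis, 122.5 mm from the handle's centre along the stick's -x. The taper is 80 mm long, 20 mm in diameter at the handle and 12 mm at this end, which is a half ball: stood up and let go, the stick leans against a wall. Same axes as the stick.
- stick_end (a point): Centre of the flat end of the ring stick's handle, 42.5 mm from the handle's centre along the stick's +x. Same axes as the stick.
- rest_stop (a point): Sloping rest, fixed: two open-topped steel vees cradle the stick on a line rising at 45 degrees, above a dark wooden base 165 x 75 x 12 mm. This point: centre of the face of the 32 mm square stop plate at the line's foot, 45 mm above the bench; the thin end's foremost point belongs here. x is level and points uphill, z is up: the cradled stick's axis rises along x + z.
- rest_top (a point): Place of the handle end's centre when the stick is cradled, 165 mm up the line from the stop. Rigid vees, ending just below the stick's axis, carry the taper 14 to 26 mm and the handle 145 to 155 mm up the line (that one 42 mm wide, on a 30 mm post); between them the stick is free all round down to the base. The stick stays as left or slides down to the stop. Axes as the stop's.
- slot (a point): Centre of the floor of the empty compartment of the tool caddy, 5 mm above the bench, 85 mm below the rim; the compartment is 42 mm square inside. It is the middle one of the front row (nearest the robot). x is level and points from the front row to the back row, y along the rows, z up.
- caddy: Tool caddy, fixed: plywood box 99 (x) by 146 (y) by 90 mm high, 5 mm walls and floor, two rows of three compartments. Origin at the centre of its underside, axes as the empty compartment's. Contents beside the empty compartment stay below the rim; in the back row, 47 mm farther along x, tools stand up to 140 mm above the bench, the one straight behind to 100 mm.
- pusher: Bystander: a stone pusher with a dark wooden handle, 170 mm long, like a screwdriver, lying across at the far side of the work area.
- jar: Bystander: a closed glass jar with a metal cap, 60 mm in diameter, 85 mm high, beyond the work area. Origin at the centre of its underside.
- tin: Bystander: a low round brass tin, 56 mm in diameter, 28 mm high, on the near left. Origin at the centre of its underside.
- dish: Bystander: a small open steel dish, 90 mm in diameter, 30 mm high, beyond the work area. Origin at the centre of its underside.
Things that resemble listed ones, but are neither listed nor needed, are in the scene too. Leave any purple look-alike of the part that bears stick_grip alone.

How it is judged:
By the outcome, as a careful person would: the job done as asked, in the order asked, and still so for the second after the job is handed in, with the robot touching nothing.
It also fails if it takes over 51 s, if anything falls off the work surface, if the arm or the gripper's body presses on something with over 40 N, if the wrist force passes 120 N, or if a joint passes its speed limit or range.

## Robot

A 6-joint arm with a two-finger parallel gripper is mounted at the origin on the work surface. World frame = base frame: x ahead of the robot, y to its left, z up, the work surface at z = 0. Lengths are in m, angles in rad, forces in N, time in s.
With the tool pointing down it reaches from about 0.275 to 0.85 m from the base axis. Payload 19 kg.
Tool frame: the origin (TCP) lies at the very end of the fingers, on their centre line; the grasp point (between the pads) lies 19 mm behind it; z points along the fingers, y is the direction in which the jaws open and shut (so a half turn about z gives the same grasp; the last joint's range is limited). The gripper opens to 85 mm and grips with 20 to 120 N. Pads are 22 mm wide; open, the fingers measure 114 mm over their backs; the gripper's body (76 mm by 85 mm) begins 54 mm behind the grasp point. The pads swing forward as they close: fully open they stand 13 mm farther back than shut.
Start: joints at [-1.429, 0.15, 1.437, -0, 1.554, -0.134], TCP at [0.157, -0.553, 0.231] pointing down, gripper open.
Joint ranges: [-2.8, 2.8], [-0.68, 2.1], [0.12, 2.68], [-1.39, 4.53], [0.16, 2.79], [-2.81, 2.81]. Speed limits (rad/s): [1.89, 1.89, 2.22, 3.01, 3.01, 3.01].

## Interface

Orientations are given as a unit quaternion [x, y, z, w].
In Python, from bench import arm gives the robot as it stands. The module is installed in compiled form; this text tells all that it offers.
- The arm moves only by the tool jog_arm, never from a script. Its argument "plan" is a list of rows, each a list of 5 numbers: the shift along the world's x, y, z in mm, then the turn about the world's z in degrees, then the opening, from 0 (shut) to 1 (fully open). In form: [[dx, dy, dz, spin, fingers], ...]. A call has 1 to 8 rows; each row shifts and turns the commanded pose from where the row before left it; what a row does not reach is not made up. A row lasts 1/12 s, in which the tool goes at most 41.7 mm and 7.16 degrees, less where a joint would pass 70% of its speed; a pose out of reach is approached as far as the arm can. A call is refused whole if a number of a shift passes 41.7 or a number of a turn 7.16, either way. A call with a gripper value outside its range is refused whole. The fingers move at their own pace and stop on an object; "newtons" is the grip in N (left out, the last holds). Time passes only in rows, so rows that do not move let the fingers close. It gives the time, the measured TCP pose, the force and the opening at its end, in the units of the state.
- arm.get_obs(): the state, without advancing time (a new reading comes with each control period).
- arm.capture(name): name is "scene" or "side" or "wrist"; returns the picture (384x512x3 uint8, red, green, blue); there is no depth.
- arm.camera_info(name): a dict with "camera_matrix" (3x3 intrinsics, pixels), "extrinsics" (4x4, takes a point from world to camera coordinates). Camera axes: x right, y down, z forward; pixel columns grow to the right and rows downward; lengths in m; the calibration is good to about 2 mm. A picture is of the moment at which its call begins: read the wrist's pose just before it. camera_info takes no time and is no camera call; for the wrist camera it gives the pose at the moment of the call.
- arm.sign_off(): hands the job in, once; it reports no verdict.
The state is a dict: "time_s": time; "joint_positions": joint angles; "joint_velocities": joint speeds; "joint_torque": joint torques, N m; "tcp_pos": TCP position; "eef_rot": TCP orientation; "force": force on the tool from outside, world axes, zero at the start; "moment": the same for the moment, N m; "gripper_width": opening from 0.0 (shut) to 1.0 (fully open).
Only numpy, scipy, OpenCV 4.12 (cv2) and the standard library are available. Lean on these libraries where they do the work, as an engineer would, in place of code of your own. Each camera call takes 0.05 s, during which the arm holds its last target.

## Working session

There is one attempt and no reset: what is moved stays moved. The work goes in short steps, Python scripts to look and compute and a tool call to move; the robot and the scene stay as the last step left them, time stands still between calls to the robot, and variables do not carry over. Pictures are saved under pics/ and viewed, and the job is handed in when it is done.

Besides the shell and the picture viewer there is one more tool, called as a command line: name --pt "numbers of a row" for each row, then --argument value for the rest. jog_arm: Moves the arm, as the interface text tells. Its arguments: {"type":"object","properties":{"plan":{"type":"array"},"newtons":{"type":"number"}},"required":["plan"]}

```bash
mkdir -p pics; python3 - <<'E'
from bench import arm
import cv2,numpy as np
for n in ["scene","side","wrist"]:
    i=arm.camera_info(n); np.set_printoptions(precision=4,suppress=True)
    print(n,i["camera_matrix"],i["extrinsics"])
    im=arm.capture(n); cv2.imwrite(f"pics/{n}0.png",im[:,:,::-1])
print(arm.get_obs())
E
```

```text
scene [[395.3827   0.     259.7268]
 [  0.     395.3827 189.1994]
 [  0.       0.       1.    ]] [[-0.0562  0.9983  0.0139 -0.0067]
 [ 0.8665  0.0556 -0.4961 -0.4032]
 [-0.496  -0.0159 -0.8682  1.3414]
 [ 0.      0.      0.      1.    ]]
side [[359.7696   0.     251.5196]
 [  0.     359.7696 194.1304]
 [  0.       0.       1.    ]] [[-0.9169 -0.3988 -0.0148  0.4858]
 [-0.296   0.7046 -0.645   0.2099]
 [ 0.2676 -0.587  -0.7641  0.9267]
 [ 0.      0.      0.      1.    ]]
wrist [[314.6964   0.     254.7055]
 [  0.     314.6964 196.24  ]
 [  0.       0.       1.    ]] [[ 0.2723 -0.9622 -0.0007 -0.5745]
 [-0.9161 -0.2594  0.3057 -0.0391]
 [-0.2943 -0.0826 -0.9521  0.3801]
 [ 0.      0.      0.      1.    ]]
{'time_s': 0.15, 'joint_positions': array([-1.429 ,  0.1509,  1.4378, -0.0001,  1.5538, -0.134 ]), 'joint_velocities': array([-0.0007, -0.0019, -0.0014, -0.0009,  0.0002,  0.0021]), 'joint_torque': array([  0.0008, -71.3384, -57.1046,  -0.0004,   0.007 ,  -0.    ]), 'tcp_pos': array([ 0.1565, -0.5531,  0.2308]), 'eef_rot': array([ 0.9905,  0.1374, -0.    , -0.0004]), 'force': array([ 0.6596, -0.2217, -0.5397]), 'moment': array([ 0.0034, -0.0001,  0.0234]), 'gripper_width': 1.0003222306347446}
```

View pics/scene0.png

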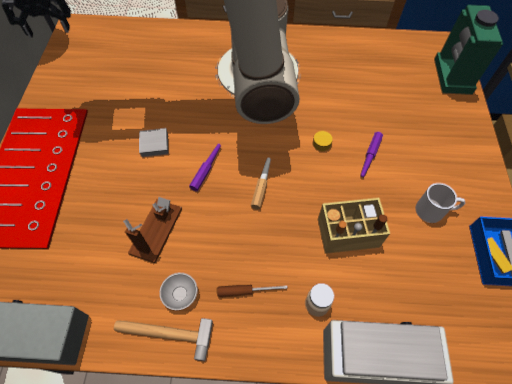

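View pics/side0.png

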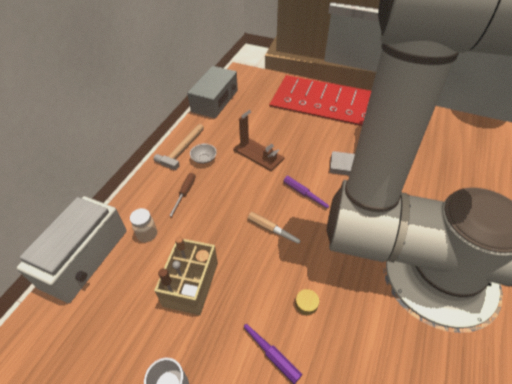

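View pics/wrist0.png

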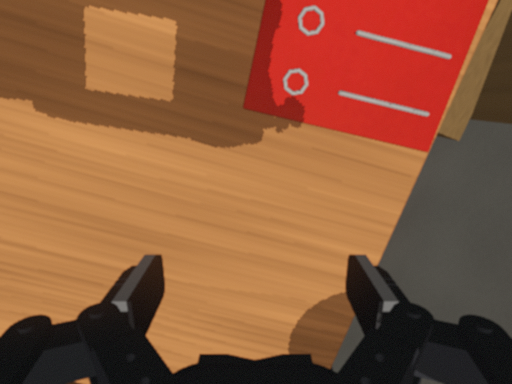

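The scene shows the pale-handled stick at about (262,183). The purple look-alikes are at (205,167) and (372,155). The rest is at (155,232), with its low stop end near (163,207), and the caddy is at (353,225). I'll enlarge these.

```bash
cat > h.py <<'E'
import numpy as np,cv2
np.set_printoptions(precision=4,suppress=True)
def ray(info,uv):
    K=info["camera_matrix"];E=info["extrinsics"];R=E[:3,:3];t=E[:3,3]
    d=R.T@np.linalg.solve(K,np.array([uv[0],uv[1],1.0])); return -R.T@t,d/np.linalg.norm(d)
def onplane(info,uv,z):
    o,d=ray(info,uv); return o+d*(z-o[2])/d[2]
def tri(i1,u1,i2,u2):
    o1,d1=ray(i1,u1);o2,d2=ray(i2,u2)
    A=np.stack([d1,-d2],1);s=np.linalg.lstsq(A,o2-o1,rcond=None)[0]
    a=o1+d1*s[0];b=o2+d2*s[1];return (a+b)/2,np.linalg.norm(a-b)
def proj(info,p):
    K=info["camera_matrix"];E=info["extrinsics"];q=K@(E[:3,:3]@np.asarray(p)+E[:3,3]);return q[:2]/q[2]
def crop(src,dst,u0,v0,u1,v1,k):
    im=cv2.imread(src)[v0:v1,u0:u1];cv2.imwrite(dst,cv2.resize(im,None,fx=k,fy=k,interpolation=cv2.INTER_CUBIC))
E
python3 - <<'E'
from h import *
a=cv2.imread("pics/scene0.png");
def c(im,u0,v0,w,h,k): return cv2.resize(im[v0:v0+h,u0:u0+w],None,fx=k,fy=k,interpolation=cv2.INTER_CUBIC)
b=cv2.imread("pics/side0.png")
top=np.hstack([c(a,110,180,80,90,5),c(a,310,185,80,90,5)])[:, :800]
cv2.imwrite("pics/c1.png",top)
bot=np.hstack([c(b,225,105,70,75,5),c(b,150,230,75,75,5)])
cv2.imwrite("pics/c2.png",bot)
cv2.imwrite("pics/c3.png",np.hstack([c(a,235,150,50,65,6),c(b,240,205,65,65,6)]))
E
```

```text
(no output)
```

View pics/c1.png

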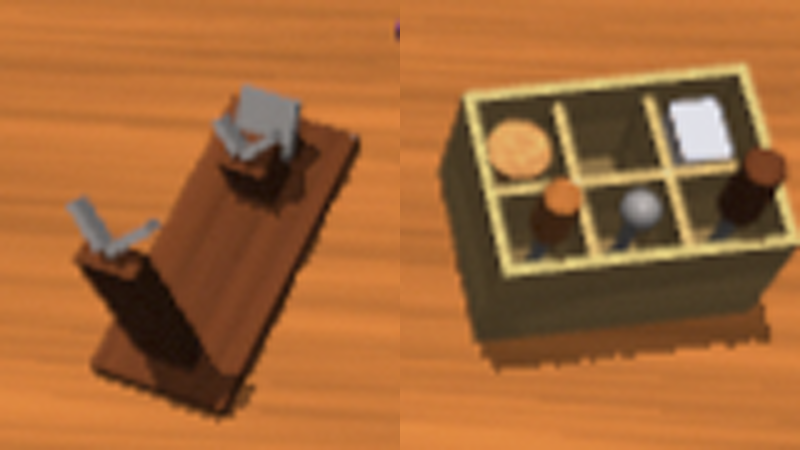

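View pics/c2.png

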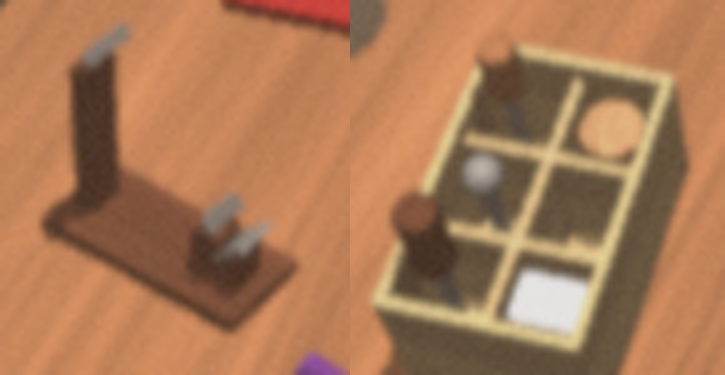

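View pics/c3.png

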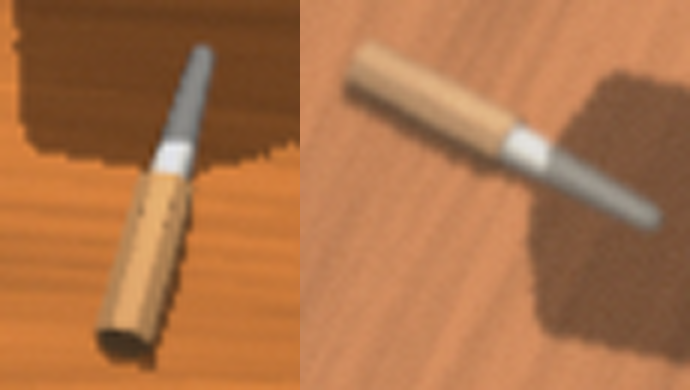

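Stick tip is at scene px (269,157) and handle end at (256,207). The stop plate is on the rest's robot-side end at (164,203), and the tall vee is at (132,228). The empty compartment is the front middle one. Candidates for the stick were the pale-wood one at (262,183) and the purple ones at (205,167) and (372,155). Only the pale one matches, and the crop confirms it. Next come the positions.

```bash
python3 - <<'E'
from h import *
from bench import arm
S=arm.camera_info("scene");D=arm.camera_info("side")
A=lambda x,y:(x/5+110-.4,y/5+180-.4); C=lambda x,y:((x-400)/5+310-.4,y/5+185-.4)
sc=lambda x,y:(x/6+235-.4,y/6+150-.4); sd=lambda x,y:((x-300)/6+240-.4,y/6+205-.4)
print("tip",tri(S,sc(205,47),D,sd(658,222)), onplane(S,sc(205,47),.013)); print("end",tri(S,sc(125,340),D,sd(355,65)),onplane(S,sc(125,340),.013),onplane(D,sd(355,65),.013))
print("caddy rim")
P=[onplane(S,C(*q),.09) for q in [(467,95),(745,65),(800,240),(508,272)]]
for p in P:print(p)
Dd=lambda x,y:((x-350)/5+150-.4,y/5+230-.4)
Q=[onplane(D,Dd(*q),.09) for q in [(672,75),(580,350),(375,303),(522,45)]]
for p in Q:print(p)
print(np.mean(P,0),np.mean(Q,0),[np.linalg.norm(P[i]-P[i-1]) for i in range(4)],[np.linalg.norm(Q[i]-Q[i-1]) for i in range(4)])
print("base")
for q in [(237,88),(360,137),(93,365),(240,402)]: print(onplane(S,A(*q),.012))
B=lambda x,y:(x/5+225-.4,y/5+105-.4)
for q in [(297,262),(235,318),(45,215)]: print(onplane(D,B(*q),.012))
# vee tips tall
print("vee", tri(S,A(75,203),D,B(85,60)),tri(S,A(157,223),D,B(128,30)))
print("tin", onplane(S,(322,142),.028))
E
```

```text
tip (array([0.3645, 0.0532, 0.0156]), np.float64(9.31501075312488e-05)) [0.3628 0.0533 0.013 ]
end (array([0.5267, 0.0251, 0.0163]), np.float64(0.0015015396918356915)) [0.5245 0.0244 0.013 ] [0.5281 0.0236 0.013 ]
caddy rim
[0.5459 0.1948 0.09  ]
[0.5198 0.3359 0.09  ]
[0.6148 0.3535 0.09  ]
[0.6402 0.2121 0.09  ]
[0.5465 0.1916 0.09  ]
[0.5183 0.335  0.09  ]
[0.615 0.352 0.09 ]
[0.6242 0.2054 0.09  ]
[0.5802 0.2741 0.09  ] [0.576 0.271 0.09 ] [np.float64(0.09586252481792085), np.float64(0.14352272963865886), np.float64(0.0966531886199997), np.float64(0.1436590590827157)] [np.float64(0.07892227936960253), np.float64(0.14620849092370813), np.float64(0.09819448798805688), np.float64(0.1469732723156067)]
base
[ 0.5132 -0.2457  0.012 ]
[ 0.5388 -0.1742  0.012 ]
[ 0.6758 -0.2888  0.012 ]
[ 0.6907 -0.2112  0.012 ]
[ 0.5181 -0.2451  0.012 ]
[ 0.5372 -0.1807  0.012 ]
[ 0.6933 -0.2221  0.012 ]
vee (array([ 0.6587, -0.2526,  0.145 ]), np.float64(0.03184717204999825)) (array([ 0.6477, -0.2359,  0.1579]), np.float64(0.030958398712477565))
tin [0.3081 0.2068 0.028 ]
```

jog_arm --pt "31 23 7 -2 1" --pt "31 23 7 -2 1" --pt "31 23 7 -2 1" --pt "31 23 7 -2 1" --pt "31 23 7 -2 1" --pt "31 23 7 -2 1" --pt "31 23 7 -2 1" --pt "31 23 7 -2 1"

```text
time_s: 0.82
tcp_pos: [0.4058, -0.3677, 0.2876]
eef_rot: [1.0, -0.003, -0.0, -0.0]
force: [0.7, -1.4, 0.1]
gripper_width: 1.003
```

jog_arm --pt "31 23 7 -2 1" --pt "31 23 7 -2 1" --pt "31 23 7 -2 1" --pt "31 23 7 -2 1" --pt "31 23 7 -2 1" --pt "31 23 7 -2 1" --pt "0 0 0 0 1" --pt "0 0 0 0 1"

```text
time_s: 1.48
tcp_pos: [0.5918, -0.2299, 0.3286]
eef_rot: [0.994, -0.105, -0.0, -0.0]
force: [-1.1, 0.4, -1.0]
gripper_width: 1.002
```

```bash
cat > wl.py <<'E'
import sys,pickle
from h import *
from bench import arm
n=sys.argv[1];cam=sys.argv[2] if len(sys.argv)>2 else "wrist"
i=arm.camera_info(cam);o=arm.get_obs();im=arm.capture(cam)
cv2.imwrite(f"pics/{n}.png",im[:,:,::-1]);pickle.dump((i,o),open(f"{n}.pkl","wb"))
print(o["time_s"],o["tcp_pos"],o["eef_rot"],o["force"],o["gripper_width"])
E
python3 wl.py w1
```

```text
1.4833 [ 0.5918 -0.2299  0.3286] [ 0.9945 -0.1049 -0.0004 -0.0002] [-1.0527  0.3869 -1.0158] 1.0019987881088375
```

View pics/w1.png

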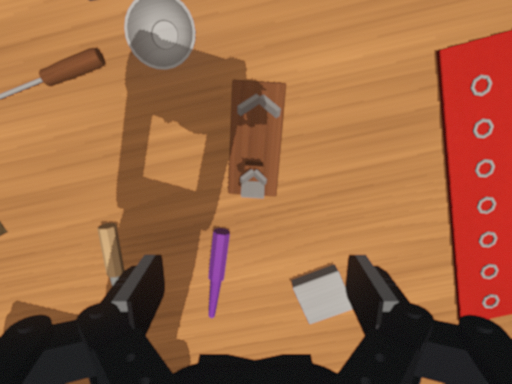

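The wrist view shows the rest from above: base corners near (233,80) to (277,196), stop at (252,187) and tall vee at (259,104). I'll enlarge it.

```bash
python3 -c "
from h import *
crop('pics/w1.png','pics/w1c.png',215,70,305,205,4.4)"
```

```text
(no output)
```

View pics/w1c.png

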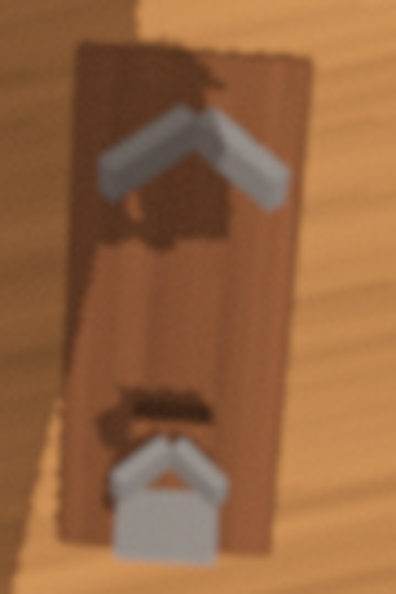

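```bash
python3 - <<'E'
from h import *
import pickle
i,o=pickle.load(open("w1.pkl","rb"))
A=lambda x,y:(x/4.4+215-.4,y/4.4+70-.4)
b=[onplane(i,A(*q),.012) for q in [(80,42),(312,58),(272,553),(58,542)]]
for p in b:print(p)
far=(b[0]+b[1])/2;near=(b[2]+b[3])/2
d=far-near;print("axis",np.degrees(np.arctan2(d[1],d[0])),np.linalg.norm(d),"widths",np.linalg.norm(b[0]-b[1]),np.linalg.norm(b[2]-b[3]))
print("ctr",(far+near)/2)
c=[onplane(i,A(*q),z) for q,z in [((118,490),.0563),((215,492),.0563),((215,565),.0337),((112,560),.0337)]]
c2=[onplane(i,A(*q),z) for q,z in [((118,490),.0337),((215,492),.0337),((215,565),.0563),((112,560),.0563)]]
for p in c:print(p)
print("stop",np.mean(c,0),np.linalg.norm(c[0]-c[1]), np.mean(c2,0))
for p in c2:print(p)
for p in [(100,178),(290,192)]: print("veetip",onplane(i,A(*p),.147))
E
```

```text
[ 0.6955 -0.2209  0.012 ]
[ 0.6758 -0.2906  0.012 ]
[ 0.5191 -0.2479  0.012 ]
[ 0.5385 -0.176   0.012 ]
axis -15.592221694927462 0.16283948418013797 widths 0.07248098666475877 0.07449364109010029
ctr [ 0.6072 -0.2339  0.012 ]
[ 0.5636 -0.2049  0.0563]
[ 0.5567 -0.2342  0.0563]
[ 0.526  -0.2285  0.0337]
[ 0.5348 -0.1954  0.0337]
stop [ 0.5453 -0.2157  0.045 ] 0.030079916412370886 [ 0.5459 -0.2159  0.045 ]
[ 0.5579 -0.2027  0.0337]
[ 0.5506 -0.2335  0.0337]
[ 0.5334 -0.2294  0.0563]
[ 0.5418 -0.198   0.0563]
veetip [ 0.6587 -0.226   0.147 ]
veetip [ 0.6467 -0.2675  0.147 ]
```

jog_arm --pt "-16 33.2 -16 0.3 1" --pt "-16 33.2 -16 0.3 1" --pt "-16 33.2 -16 0.3 1" --pt "-16 33.2 -16 0.3 1" --pt "-16 33.2 -16 0.3 1" --pt "-16 33.2 -16 0.3 1" --pt "-16 33.2 -16 0.3 1" --pt "-15 33.2 -16 0 1"

```text
time_s: 2.2
tcp_pos: [0.4617, 0.0346, 0.2005]
eef_rot: [0.996, -0.089, 0.0, 0.0]
force: [-0.5, 0.7, 0.0]
gripper_width: 1.002
```

jog_arm --pt "0 0 0 0 1" --pt "0 0 0 0 1"

```text
time_s: 2.37
tcp_pos: [0.4622, 0.0348, 0.2008]
eef_rot: [0.996, -0.087, -0.0, 0.0]
force: [0.2, -0.0, 0.6]
gripper_width: 0.996
```

```bash
python3 wl.py w2; python3 -c "
from h import *
crop('pics/w2.png','pics/w2c.png',190,100,340,384,2.1)"
```

```text
2.3667 [0.4622 0.0348 0.2008] [ 0.9962 -0.0872 -0.0003  0.    ] [ 0.249  -0.0458  0.5686] 0.9961697622451443
```

View pics/w2.png

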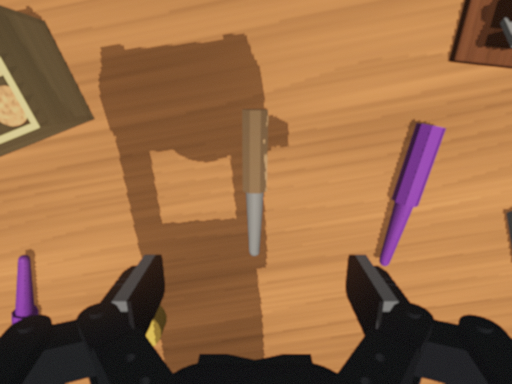

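The stick is midway between the fingers. Its end is at (255,110), the handle/taper joint at (254,192) and the tip at (254,255).

```bash
python3 - <<'E'
from h import *
import pickle
i,o=pickle.load(open("w2.pkl","rb"))
im=cv2.imread("pics/w2.png")
t=onplane(i,(254,255),.013);e=onplane(i,(255.3,110),.020);j=onplane(i,(254,192),.02)
print(t,e,j); d=e-t;print(np.degrees(np.arctan2(d[1],d[0])),np.hypot(*d[:2]),np.hypot(*(j-t)[:2]))
for v in (120,140,160,180):
    g=im[v,235:280].astype(int);print(v,g[:, 0].tolist())
print("tcp px",proj(i,o["tcp_pos"]))
E
```

```text
[0.3641 0.0532 0.013 ] [0.526  0.0232 0.02  ] [0.4424 0.0394 0.02  ]
-10.50435170926299 0.16459102759276048 0.07947915618246999
120 [48, 51, 52, 46, 49, 52, 54, 62, 66, 67, 68, 66, 67, 68, 71, 78, 81, 80, 80, 81, 80, 81, 79, 80, 80, 75, 69, 65, 64, 66, 67, 74, 83, 73, 56, 52, 52, 53, 50, 52, 52, 49, 52, 51, 55]
140 [51, 50, 49, 51, 50, 49, 53, 59, 67, 68, 71, 69, 71, 69, 74, 79, 83, 83, 82, 82, 82, 82, 82, 82, 81, 73, 68, 76, 93, 95, 83, 68, 61, 54, 49, 48, 47, 50, 50, 49, 50, 50, 49, 51, 51]
160 [54, 52, 53, 55, 52, 51, 56, 63, 68, 71, 69, 72, 70, 72, 75, 82, 84, 83, 81, 83, 85, 83, 85, 85, 81, 75, 68, 68, 78, 100, 110, 109, 97, 85, 79, 81, 77, 79, 78, 77, 79, 76, 77, 77, 80]
180 [53, 50, 52, 50, 51, 50, 53, 62, 68, 73, 72, 73, 72, 75, 77, 83, 84, 84, 86, 85, 84, 84, 85, 85, 82, 74, 72, 68, 70, 73, 86, 99, 94, 88, 88, 87, 90, 89, 88, 89, 90, 89, 89, 88, 89]
tcp px [255.4759 258.1179]
```

jog_arm --pt "0 0 -40 0 1" --pt "0 0 -40 0 1" --pt "0 0 -40 0 0.8" --pt "0 0 -35 0 0.7" --pt "0 0 -20 0 0.6" --pt "0 0 -13 0 0.6" --pt "0 0 -6 0 0.6" --pt "0 0 0 0 0.6" --newtons 40

```text
time_s: 3.08
tcp_pos: [0.4634, 0.0332, 0.0065]
eef_rot: [0.996, -0.089, -0.001, 0.0]
force: [-0.6, -0.6, -0.7]
gripper_width: 0.601
```

jog_arm --pt "0 0 -2 0 0.5" --pt "0 0 0 0 0" --pt "0 0 0 0 0" --pt "0 0 0 0 0" --pt "0 0 0 0 0" --pt "0 0 0 0 0" --newtons 40

```text
time_s: 3.58
tcp_pos: [0.4643, 0.0341, 0.0063]
eef_rot: [0.996, -0.088, 0.001, 0.0]
force: [-1.5, -3.2, 7.6]
gripper_width: 0.29
```

jog_arm --pt "0 0 10 0 0" --pt "0 0 25 0 0" --pt "0 0 35 0 0" --pt "0 0 40 0 0" --pt "0 0 40 0 0" --pt "10 -15 35 0 0" --pt "15 -25 15 0 0" --pt "15 -28 0 0 0"

```text
time_s: 4.25
tcp_pos: [0.5051, -0.0339, 0.211]
eef_rot: [0.996, -0.087, 0.004, 0.0]
force: [1.7, -0.3, -0.7]
gripper_width: 0.286
```

jog_arm --pt "18 -30 0 -1 0" --pt "18 -32 0 -1 0" --pt "18 -32 0 -1 0" --pt "18 -32 0 -1 0" --pt "18 -32 0 -1 0" --pt "15 -28 0 -0.5 0" --pt "8 -15 0 0 0" --pt "3 -2 0 0 0"

```text
time_s: 4.92
tcp_pos: [0.62, -0.2394, 0.2053]
eef_rot: [0.991, -0.137, -0.0, 0.0]
force: [0.5, -0.1, -0.4]
gripper_width: 0.29
```

jog_arm --pt "0 0 0 0 0" --pt "0 0 0 0 0"

```text
time_s: 5.08
tcp_pos: [0.6193, -0.2359, 0.2057]
eef_rot: [0.991, -0.136, -0.0, -0.0]
force: [0.8, 0.2, -0.2]
gripper_width: 0.293
```

```bash
python3 wl.py w3; python3 wl.py s3 scene; python3 wl.py d3 side; python3 -c "
from h import *
crop('pics/s3.png','a.png',90,150,290,280,2);crop('pics/d3.png','b.png',180,60,380,200,2)
a=cv2.imread('a.png');b=cv2.imread('b.png');cv2.imwrite('pics/x3.png',np.vstack([a,b]))"
```

```text
5.0833 [ 0.6193 -0.2359  0.2057] [ 0.9908 -0.1356 -0.     -0.0002] [ 0.8149  0.1549 -0.2333] 0.2927404553167076
5.1333 [ 0.6193 -0.2356  0.2059] [ 0.9908 -0.1353  0.0001 -0.0001] [ 0.5708  0.211  -0.5705] 0.29149134771116714
5.1833 [ 0.6193 -0.2355  0.206 ] [ 0.9908 -0.1352  0.0002 -0.0001] [-0.2657 -0.0428 -0.2963] 0.2915041926650033
```

View pics/w3.png

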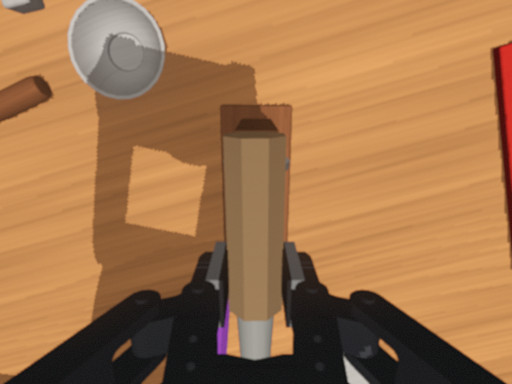

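View pics/x3.png

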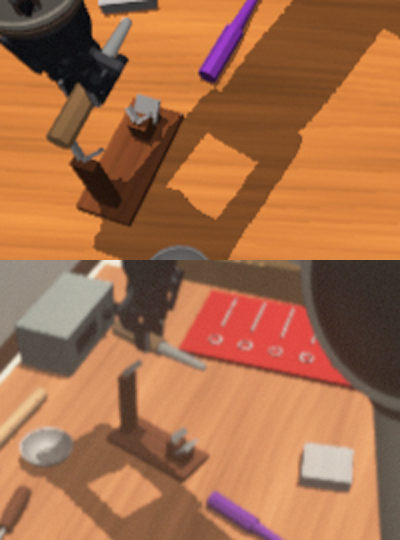

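jog_arm --pt "3 -1 -20 0 0" --pt "0 0 -20 0 0" --pt "0 0 -6 0 0" --pt "0 0 -4 0 0" --pt "0 0 -4 0 0" --pt "0 0 -4 0 0" --pt "0 0 -4 0 0" --pt "0 0 -4 0 0" --newtons 20

```text
time_s: 5.9
tcp_pos: [0.6225, -0.2378, 0.1411]
eef_rot: [0.991, -0.136, 0.001, 0.0]
force: [-9.0, 2.3, 10.6]
gripper_width: 0.294
```

```bash
python3 wl.py d4 side; python3 wl.py s4 scene; python3 -c "
from h import *
crop('pics/s4.png','a.png',90,150,290,280,2);crop('pics/d4.png','b.png',180,60,380,200,2)
a=cv2.imread('a.png');b=cv2.imread('b.png');cv2.imwrite('pics/x4.png',np.vstack([a,b]))"
```

```text
5.9 [ 0.6225 -0.2378  0.1411] [ 0.9908 -0.1357  0.0006  0.0004] [-8.9972  2.2713 10.5763] 0.2944478285209742
5.95 [ 0.6224 -0.2377  0.1403] [ 0.9908 -0.1357  0.0004  0.0003] [-5.2496  1.0097  9.9309] 0.29179804593360154
```

View pics/x4.png

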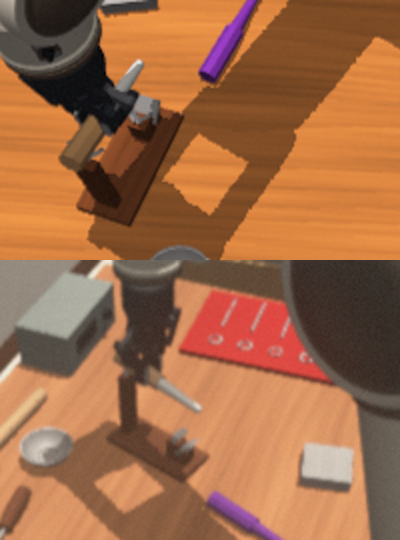

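The stick is pivoting on the upper vee as planned, at about 10 N. I'll carry on down.

jog_arm --pt "0 0 -3 0 0" --pt "0 0 -3 0 0" --pt "0 0 -3 0 0" --pt "0 0 -3 0 0" --pt "0 0 -3 0 0" --pt "0 0 -2 0 0"

```text
time_s: 6.5
tcp_pos: [0.6232, -0.238, 0.1244]
eef_rot: [0.991, -0.136, 0.002, 0.001]
force: [-4.2, 1.3, 11.4]
gripper_width: 0.292
```

```bash
python3 wl.py d5 side; python3 wl.py s5 scene; python3 -c "
from h import *
crop('pics/s5.png','a.png',90,150,290,280,2);crop('pics/d5.png','b.png',180,60,380,200,2)
a=cv2.imread('a.png');b=cv2.imread('b.png');cv2.imwrite('pics/x5.png',np.vstack([a,b]))"
```

```text
6.5 [ 0.6232 -0.238   0.1244] [ 0.9907 -0.1357  0.0016  0.0006] [-4.1539  1.2995 11.4187] 0.2923380418737947
6.55 [ 0.6231 -0.238   0.1241] [ 0.9908 -0.1357  0.0014  0.0005] [-1.6351  0.2086  9.5761] 0.28980939148635365
```

View pics/x5.png

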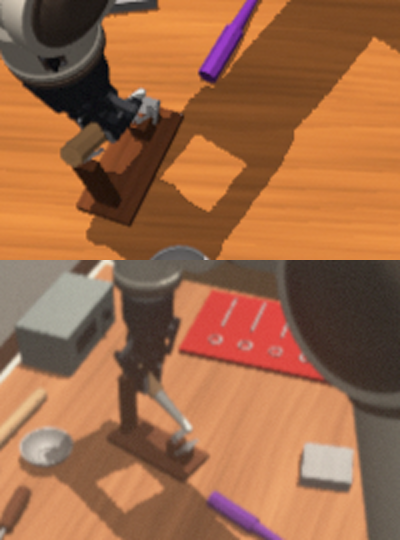

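jog_arm --pt "0 0 -2 0 0" --pt "0 0 -2 0 0" --pt "0 0 -1.5 0 0" --pt "0 0 -1 0 0"

```text
time_s: 6.93
tcp_pos: [0.6237, -0.2382, 0.1184]
eef_rot: [0.991, -0.136, 0.002, 0.001]
force: [-2.2, 0.3, 15.2]
gripper_width: 0.287
```

```bash
python3 wl.py d6 side; python3 -c "
from h import *
crop('pics/d6.png','pics/x6.png',230,95,290,150,9)"
```

```text
6.9333 [ 0.6237 -0.2382  0.1184] [ 0.9907 -0.1357  0.0022  0.0007] [-2.1891  0.3077 15.1712] 0.2873463598189441
```

View pics/x6.png

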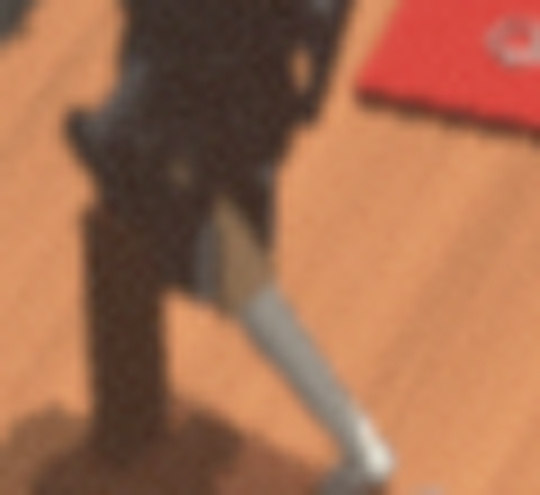

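jog_arm --pt "0 0 -1 0 0" --pt "0 0 -1 0 0"

```text
time_s: 7.15
tcp_pos: [0.6238, -0.2382, 0.1167]
eef_rot: [0.991, -0.136, 0.002, 0.001]
force: [-0.4, -0.7, 12.8]
gripper_width: 0.292
```

jog_arm --pt "0 0 -1 0 0" --pt "0 0 -1 0 0"

```text
time_s: 7.32
tcp_pos: [0.6238, -0.2382, 0.1148]
eef_rot: [0.991, -0.136, 0.002, 0.001]
force: [-1.2, 1.3, 18.9]
gripper_width: 0.29
```

```bash
python3 - <<'E'
from h import *
import pickle
D,o=pickle.load(open("d6.pkl","rb"))
S=np.array([.548,-.2165,.045]);u=np.array([.962,-.272,0]);l=(u+[0,0,1])/2**.5
for s in (0,.02,.05,.08,.1,.165):
    p=proj(D,S+l*s);print(s,p,((p-[230,95]+.5)*9))
E
```

```text
0 [272.8217 152.836 ] [389.8954 525.024 ]
0.02 [269.4571 147.7481] [359.6137 479.2328]
0.05 [264.3565 140.0351] [313.7082 409.8158]
0.08 [259.1904 132.223 ] [267.2133 339.5074]
0.1 [255.7093 126.9591] [235.8836 292.1316]
0.165 [244.1862 109.5342] [132.1759 135.3075]
```

```bash
python3 wl.py d7 side; python3 wl.py s7 scene;  python3 -c "
from h import *
crop('pics/d7.png','a.png',230,95,290,160,8);crop('pics/s7.png','b.png',110,180,180,245,6)
a=cv2.imread('a.png');b=cv2.imread('b.png');b=cv2.copyMakeBorder(b,0,a.shape[0]-b.shape[0],0,0,0);cv2.imwrite('pics/x7.png',cv2.resize(np.hstack([a,b]),None,fx=.85,fy=.85))"
```

```text
7.3167 [ 0.6238 -0.2382  0.1148] [ 0.9908 -0.1357  0.0024  0.0008] [-1.1786  1.3151 18.9267] 0.2898319516883635
7.3667 [ 0.6237 -0.2382  0.1145] [ 0.9908 -0.1357  0.0023  0.0007] [-0.7395  0.0212 13.919 ] 0.29092141076266986
```

View pics/x7.png

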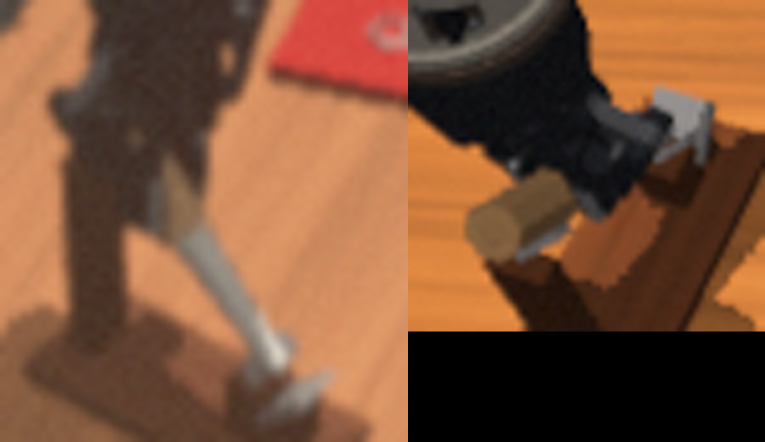

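jog_arm --pt "0 0 -1 0 0" --pt "0 0 -1 0 0"

```text
time_s: 7.58
tcp_pos: [0.6239, -0.2382, 0.1135]
eef_rot: [0.991, -0.136, 0.003, 0.001]
force: [-8.8, 3.7, 32.1]
gripper_width: 0.291
```

jog_arm --pt "0 0 -1 0 0" --pt "0 0 0 0 0"

```text
time_s: 7.75
tcp_pos: [0.6239, -0.2382, 0.1135]
eef_rot: [0.991, -0.136, 0.003, 0.001]
force: [-8.9, 4.5, 31.2]
gripper_width: 0.291
```

Seated on both vees: z has stalled and force is rising. I'll ease up a little, then slide down the line to the stop.

jog_arm --pt "0 0 1.5 0 0" --pt "-1.4 0.4 -1.4 0 0" --pt "-1.4 0.4 -1.4 0 0" --pt "-1.4 0.4 -1.4 0 0"

```text
time_s: 8.08
tcp_pos: [0.6199, -0.2371, 0.1096]
eef_rot: [0.991, -0.136, 0.003, 0.001]
force: [-1.9, -0.1, 19.2]
gripper_width: 0.29
```

jog_arm --pt "-1.4 0.4 -1.4 0 0" --pt "-0.7 0.2 -0.7 0 0"

```text
time_s: 8.25
tcp_pos: [0.6178, -0.2365, 0.1076]
eef_rot: [0.991, -0.136, 0.003, 0.001]
force: [-0.6, 1.5, 20.6]
gripper_width: 0.289
```

jog_arm --pt "-0.7 0.2 -0.7 0 0" --pt "-0.7 0.2 -0.7 0 0"

```text
time_s: 8.42
tcp_pos: [0.6166, -0.2362, 0.1064]
eef_rot: [0.991, -0.136, 0.003, 0.001]
force: [1.4, 0.8, 23.8]
gripper_width: 0.292
```

jog_arm --pt "-0.7 0.2 -0.7 0 0" --pt "-0.7 0.2 -0.7 0 0"

```text
time_s: 8.58
tcp_pos: [0.6157, -0.2359, 0.1055]
eef_rot: [0.991, -0.136, 0.004, 0.001]
force: [5.0, -0.1, 27.9]
gripper_width: 0.291
```

```bash
python3 wl.py d8 side; python3 wl.py s8 scene;  python3 -c "
from h import *
crop('pics/d8.png','a.png',230,95,290,160,8);crop('pics/s8.png','b.png',110,180,180,245,6)
a=cv2.imread('a.png');b=cv2.imread('b.png');b=cv2.copyMakeBorder(b,0,a.shape[0]-b.shape[0],0,0,0);cv2.imwrite('pics/x8.png',cv2.resize(np.hstack([a,b]),None,fx=.85,fy=.85))"
```

```text
8.5833 [ 0.6157 -0.2359  0.1055] [ 0.9907 -0.1357  0.0039  0.0011] [ 5.0044 -0.067  27.9252] 0.2912869604063718
8.6333 [ 0.6157 -0.2359  0.1055] [ 0.9907 -0.1356  0.004   0.0012] [ 2.4036  0.4631 23.4679] 0.29062357540820233
```

View pics/x8.png

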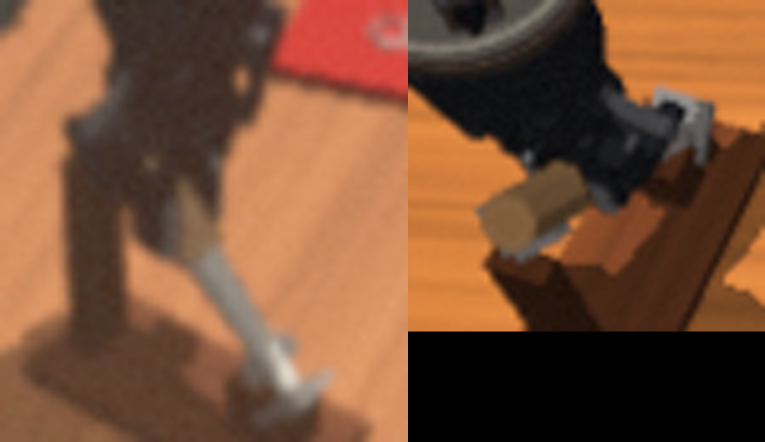

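jog_arm --pt "0 0 1.5 0 0" --pt "0 0 0 0 0.5" --pt "0 0 0 0 0.7" --pt "0 0 0 0 0.8" --pt "0 0 20 0 0.8" --pt "0 0 35 0 0.8" --pt "0 0 40 0 0.9" --pt "0 0 35 0 1"

```text
time_s: 9.35
tcp_pos: [0.6131, -0.2349, 0.2346]
eef_rot: [0.991, -0.136, -0.0, -0.0]
force: [-0.1, -1.0, 1.1]
gripper_width: 0.997
```

```bash
python3 wl.py w9; python3 wl.py d9 side; python3 wl.py s9 scene;  python3 -c "
from h import *
crop('pics/d9.png','a.png',230,95,290,160,8);crop('pics/s9.png','b.png',110,180,180,245,6)
a=cv2.imread('a.png');b=cv2.imread('b.png');b=cv2.copyMakeBorder(b,0,a.shape[0]-b.shape[0],0,0,0);cv2.imwrite('pics/x9.png',cv2.resize(np.hstack([a,b]),None,fx=.85,fy=.85))"
```

```text
9.35 [ 0.6131 -0.2349  0.2346] [ 0.9908 -0.1357 -0.0002 -0.0001] [-0.1244 -0.9566  1.0922] 0.9968080020423804
9.4 [ 0.6146 -0.2356  0.2424] [ 0.9907 -0.1357  0.0041  0.0015] [ 0.0632 -0.5678  7.2858] 1.000645834328771
9.45 [ 0.6148 -0.2357  0.2393] [ 0.9907 -0.1357  0.0041  0.0014] [ 0.9163 -0.9392  0.9297] 1.00336953128107
```

View pics/x9.png

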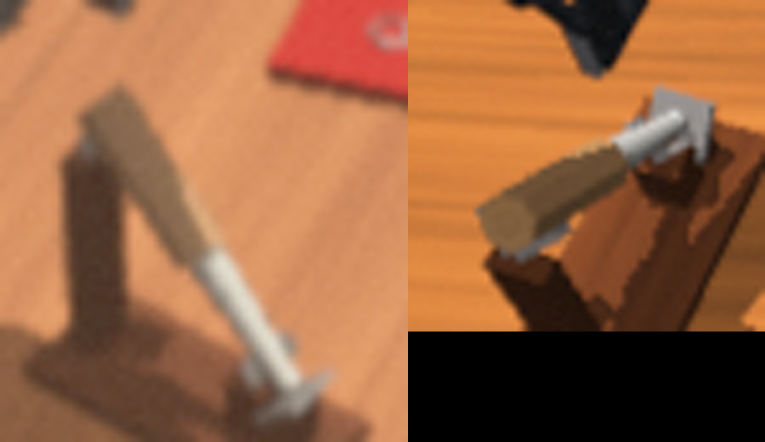

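View pics/w9.png

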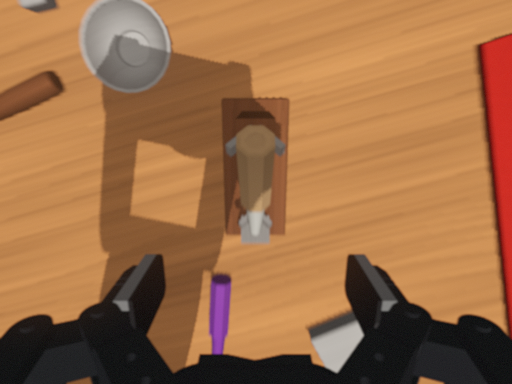

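Stick lies in both vees with its tip at the stop plate (side crop tip about (300,385)). I'll check its position numerically and measure the caddy's orientation.

```bash
python3 - <<'E'
from h import *
import pickle
S,_=pickle.load(open("s9.pkl","rb"));D,_=pickle.load(open("d9.pkl","rb"));W,_=pickle.load(open("w9.pkl","rb"))
se=(129.4-.4,223.5-.4)
print("end exp",[.660,-.248,.1617])
for n,c in (("S",S),("D",D),("W",W)): print(n,proj(c,[.660,-.248,.1617]),proj(c,[.548,-.2165,.045]))
print(tri(S,se,W,(256,142)))
crop('pics/w9.png','pics/w9c.png',215,90,300,255,3.6)
E
```

```text
end exp [0.66, -0.248, 0.1617]
S [129.4657 222.8534] [162.9783 203.4594]
D [244.2247 109.5873] [272.8217 152.836 ]
W [255.3646 141.6274] [254.8908 229.2083]
(array([ 0.6601, -0.2487,  0.1615]), np.float64(0.0011327911564795261))
```

View pics/w9c.png

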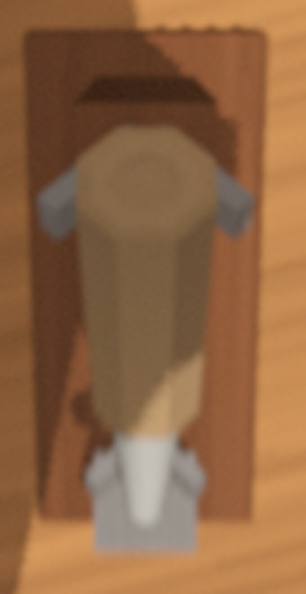

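jog_arm --pt "11 -3 -25 0 0.7" --pt "0 0 -30 0 0.7" --pt "0 0 -30 0 0.7" --pt "0 0 -20 0 0.7" --pt "0 0 -12 0 0.7" --pt "0 0 -6 0 0.7" --pt "0 0 0 0 0.7" --pt "0 0 0 0 0.7" --newtons 40

```text
time_s: 10.17
tcp_pos: [0.6247, -0.2382, 0.1105]
eef_rot: [0.991, -0.136, 0.0, 0.0]
force: [-0.2, -0.8, 1.1]
gripper_width: 0.7
```

jog_arm --pt "1 0 3 0 0.5" --pt "0 0 0 0 0" --pt "0 0 0 0 0" --pt "0 0 0 0 0" --pt "0 0 0 0 0" --pt "0 0 0 0 0" --newtons 40

```text
time_s: 10.67
tcp_pos: [0.6259, -0.2387, 0.1139]
eef_rot: [0.991, -0.136, 0.001, 0.001]
force: [-0.3, -3.7, 6.2]
gripper_width: 0.297
```

jog_arm --pt "0 0 8 0 0" --pt "0 0 20 0 0" --pt "0 0 30 0 0" --pt "0 0 35 0 0" --pt "0 0 35 0 0" --pt "-5 17 15 4 0" --pt "-5 17 5 7 0" --pt "-5 17 0 7 0"

```text
time_s: 11.33
tcp_pos: [0.6105, -0.1866, 0.2632]
eef_rot: [1.0, 0.024, 0.001, 0.0]
force: [0.4, -0.1, -0.9]
gripper_width: 0.295
```

jog_arm --pt "-5 17 0 7 0" --pt "-5 17 0 7 0" --pt "-5 17 0 7 0" --pt "-5 17 0 7 0" --pt "-5 17 0 7 0" --pt "-5 17 0 7 0" --pt "-5 17 0 7 0" --pt "-5 17 0 7 0"

```text
time_s: 12.0
tcp_pos: [0.5699, -0.0501, 0.2613]
eef_rot: [0.871, 0.491, 0.0, -0.0]
force: [0.1, 0.9, -0.9]
gripper_width: 0.295
```

jog_arm --pt "-5 17 0 7 0" --pt "-5 17 0 7 0" --pt "-5 17 0 7 0" --pt "-5 17 0 7 0" --pt "-5 17 0 7 0" --pt "-5 17 0 7 0" --pt "-5 17 0 7 0" --pt "-5 17 0 7 0"

```text
time_s: 12.67
tcp_pos: [0.5299, 0.0859, 0.2613]
eef_rot: [0.539, 0.842, 0.0, -0.0]
force: [0.3, -0.5, 0.0]
gripper_width: 0.296
```

jog_arm --pt "-5 17 0 7 0" --pt "-5 17 0 7 0" --pt "-5 17 0 7 0" --pt "-5 17 0 7 0" --pt "-5 17 0 7 0" --pt "-5 17 0 7 0" --pt "-5 17 0 7 0" --pt "-5 17 0 7 0"

```text
time_s: 13.33
tcp_pos: [0.4899, 0.2218, 0.2613]
eef_rot: [0.081, 0.997, 0.0, 0.0]
force: [-0.2, 0.5, -1.4]
gripper_width: 0.295
```

jog_arm --pt "-5 17 0 7 0" --pt "-3 10 0 6 0" --pt "0 0 0 0 0" --pt "0 0 0 0 0"

```text
time_s: 13.67
tcp_pos: [0.4822, 0.2482, 0.2611]
eef_rot: [-0.029, 1.0, -0.0, 0.0]
force: [0.2, 0.0, 0.2]
gripper_width: 0.298
```

```bash
python3 wl.py w10; python3 wl.py s10 scene; python3 wl.py d10 side
```

```text
13.6667 [0.4822 0.2482 0.2611] [-0.029   0.9996 -0.      0.    ] [0.1506 0.0416 0.2043] 0.2975292694403155
13.7167 [0.4824 0.2478 0.261 ] [-0.0283  0.9996 -0.0001  0.    ] [-0.0044 -0.4082 -0.2771] 0.295251273903603
13.7667 [0.4825 0.2475 0.2609] [-0.0281  0.9996 -0.0001  0.    ] [ 0.2241 -0.5252 -0.8169] 0.2990677386819295
```

View pics/w10.png

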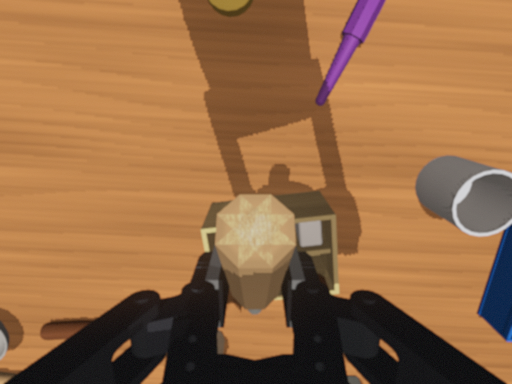

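View pics/d10.png

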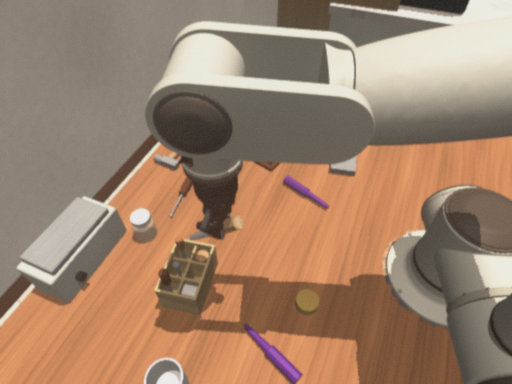

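View pics/s10.png

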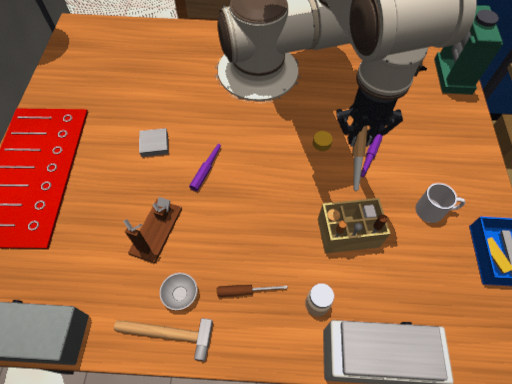

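Both views agree that the stick is held at 45°, handle toward the robot. Yaw is 183°, so about 7° more is needed. I'll refine the caddy rim with a colour mask rectified onto z = 90 mm.

```bash
python3 - <<'E'
from h import *
import pickle
out=[]
for n,f in (("s0","pics/scene0.png"),("d10","pics/d10.png")):
    from bench import arm
    i=arm.camera_info("scene" if n[0]=="s" else "side")
    im=cv2.imread(f)
    # homography world(z=.09) -> top view 4px/mm?  2 px/mm, x right: y, down: x
    xs,ys=(0.49,0.67),(0.17,0.38)
    w=np.float32([[xs[0],ys[0]],[xs[1],ys[0]],[xs[1],ys[1]],[xs[0],ys[1]]])
    src=np.float32([proj(i,[p[0],p[1],.09]) for p in w])
    k=2000
    dst=np.float32([[(p[1]-ys[0])*k,(p[0]-xs[0])*k] for p in w])
    H=cv2.getPerspectiveTransform(src,dst)
    o=cv2.warpPerspective(im,H,(420,360),flags=cv2.INTER_CUBIC)
    hsv=cv2.cvtColor(o,cv2.COLOR_BGR2HSV)
    m=cv2.inRange(hsv,(18,60,120),(35,255,255))
    m=cv2.morphologyEx(m,cv2.MORPH_OPEN,np.ones((3,3)))
    c=[q for q in cv2.findContours(m,cv2.RETR_EXTERNAL,cv2.CHAIN_APPROX_NONE)[0] if cv2.contourArea(q)>100]
    pts=np.vstack(c) if c else np.zeros((1,1,2),int)
    r=cv2.minAreaRect(pts)
    print(n,"ctr",r[0][1]/k+xs[0],r[0][0]/k+ys[0],"size",np.array(r[1])/k,"ang",r[2])
    for p in cv2.boxPoints(r): cv2.circle(o,tuple(int(v) for v in p),3,(255,0,0),1)
    out.append(np.hstack([o]));
cv2.imwrite("pics/rim.png",np.hstack(out)[:, :800])
E
```

```text
s0 ctr 0.5809674835205079 0.2729006118774414 size [0.1009 0.1475] ang 79.86425018310547
d10 ctr 0.5799339447021484 0.27187981414794926 size [0.1021 0.1519] ang 80.13418579101562
```

View pics/rim.png

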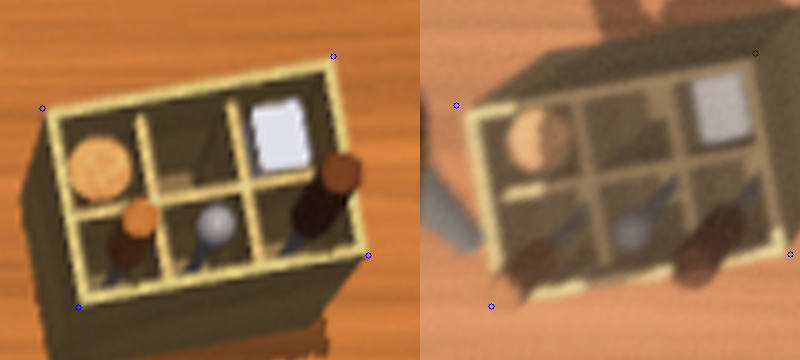

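jog_arm --pt "3 3 -27 2.3 0" --pt "3 3 -27 2.3 0" --pt "3.5 4 -27 2.3 0" --pt "0 0 0 0 0" --pt "0 0 0 0 0" --newtons 40

```text
time_s: 14.23
tcp_pos: [0.4917, 0.2573, 0.1794]
eef_rot: [-0.088, 0.996, -0.0, -0.001]
force: [-0.5, -0.4, 0.0]
gripper_width: 0.293
```

```bash
python3 wl.py d11 side; python3 wl.py s11 scene; python3 - <<'E'
from h import *
import pickle
crop('pics/d11.png','a.png',140,190,250,320,3.5);crop('pics/s11.png','b.png',310,130,410,260,3.5)
cv2.imwrite('pics/x11.png',np.hstack([cv2.imread('a.png'),cv2.imread('b.png')]))
S,_=pickle.load(open("s11.pkl","rb"));D,o=pickle.load(open("d11.pkl","rb"))
t=o["tcp_pos"]+np.array([.081*.9845,.081*.1754,-.069])
q=proj(D,t);print("tip exp",t,(q-[140,190])*3.5);q=proj(S,t);print((q-[310,130])*3.5+[385,0])
E
```

```text
14.2333 [0.4917 0.2573 0.1794] [-0.0883  0.9961 -0.0004 -0.0011] [-0.4828 -0.4035  0.0464] 0.29343255178461836
14.2833 [0.4923 0.2576 0.1809] [-0.0884  0.9961 -0.      0.0002] [-0.2785 -0.4648  0.1608] 0.29272930167523525
tip exp [0.5715 0.2715 0.1104] [167.2946 256.8222]
[546.8305 282.8234]
```

View pics/x11.png

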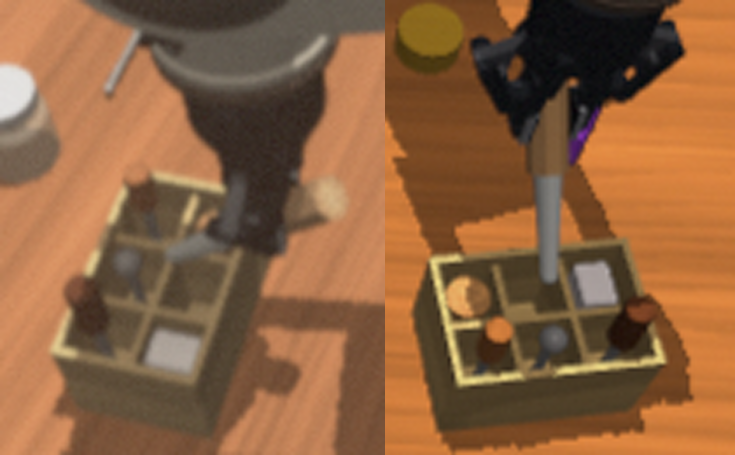

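jog_arm --pt "0 0 -15 0 0" --pt "0 0 -15 0 0" --pt "0 0 -8 0 0" --pt "0 0 -4 0 0" --pt "0 0 0 0 0" --newtons 40

```text
time_s: 14.75
tcp_pos: [0.492, 0.2579, 0.138]
eef_rot: [-0.089, 0.996, -0.0, 0.0]
force: [0.3, -0.1, -0.6]
gripper_width: 0.296
```

```bash
python3 wl.py d12 side; python3 wl.py s12 scene; python3 - <<'E'
from h import *
crop('pics/d12.png','a.png',140,190,250,320,3.5);crop('pics/s12.png','b.png',310,130,410,260,3.5)
cv2.imwrite('pics/x12.png',np.hstack([cv2.imread('a.png'),cv2.imread('b.png')]))
L=108.5
import math
for th in range(45,91,5):
    print(th, round(15-L*math.cos(math.radians(th)),1), round(72+L*math.sin(math.radians(th))-12,1))
E
```

```text
14.75 [0.492  0.2579 0.138 ] [-0.0894  0.996  -0.      0.0001] [ 0.2712 -0.122  -0.5815] 0.2956333361716446
14.8 [0.4922 0.258  0.1386] [-0.0895  0.996   0.0001  0.0004] [ 0.7612 -0.0208 -1.7077] 0.29882554438600567
45 -61.7 136.7
50 -54.7 143.1
55 -47.2 148.9
60 -39.3 154.0
65 -30.9 158.3
70 -22.1 162.0
75 -13.1 164.8
80 -3.8 166.9
85 5.5 168.1
90 15.0 168.5
```

View pics/x12.png

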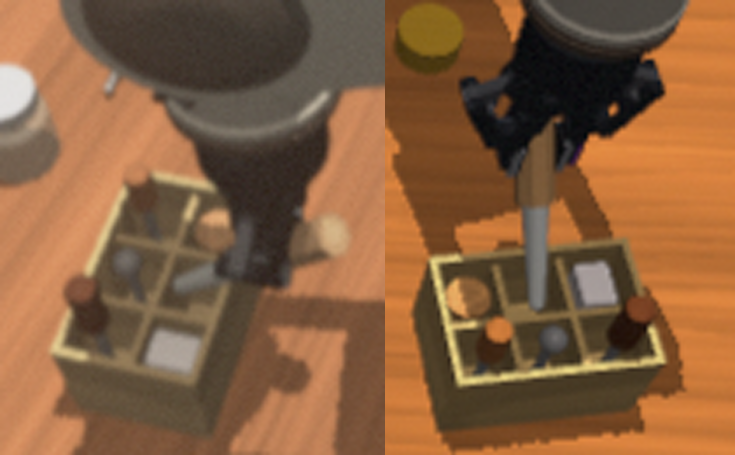

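jog_arm --pt "2.3 0.4 0 0 0" --pt "2.3 0.4 -1 0 0" --pt "3.5 0.6 3.2 0 0" --pt "3.5 0.6 3.2 0 0" --pt "3.7 0.6 2.9 0 0" --pt "3.7 0.7 2.9 0 0" --newtons 20

```text
time_s: 15.35
tcp_pos: [0.5112, 0.2613, 0.1491]
eef_rot: [-0.09, 0.996, -0.0, -0.0]
force: [-3.1, -0.8, -1.5]
gripper_width: 0.296
```

```bash
python3 wl.py d13 side; python3 wl.py s13 scene; python3 - <<'E'
from h import *
crop('pics/d13.png','a.png',140,190,250,320,3.5);crop('pics/s13.png','b.png',310,130,410,260,3.5)
cv2.imwrite('pics/x13.png',np.hstack([cv2.imread('a.png'),cv2.imread('b.png')]))
E
```

```text
15.35 [0.5112 0.2613 0.1491] [-0.0898  0.996  -0.0001 -0.0002] [-3.0865 -0.7841 -1.5469] 0.29612063163183044
15.4 [0.512  0.2614 0.1497] [-0.0897  0.996   0.      0.0003] [-4.4774 -1.4963  1.0817] 0.2940817483022011
```

View pics/x13.png

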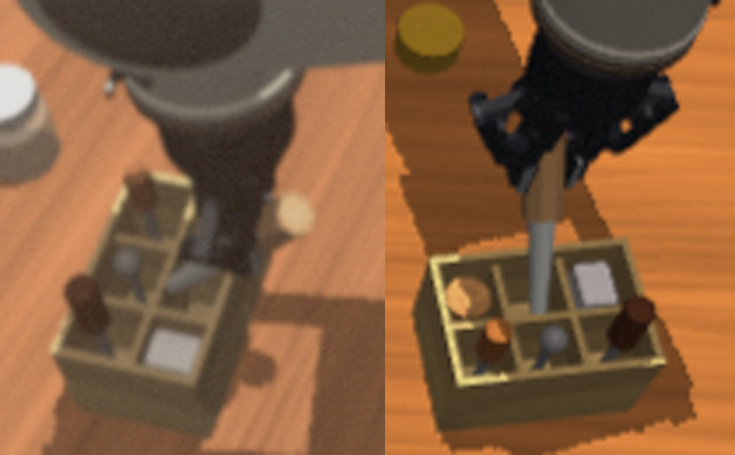

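jog_arm --pt "3.9 0.7 2 0 0" --pt "3.9 0.7 2 0 0" --pt "4.1 0.7 1.5 0 0" --pt "4.1 0.8 1.5 0 0" --pt "4.3 0.8 1 0 0" --pt "4.3 0.8 1 0 0" --pt "4.4 0.8 0.5 0 0" --pt "4.4 0.8 0.5 0 0"

```text
time_s: 16.12
tcp_pos: [0.5444, 0.2674, 0.1592]
eef_rot: [-0.09, 0.996, -0.0, -0.0]
force: [-5.8, -0.2, 3.7]
gripper_width: 0.294
```

```bash
python3 wl.py d14 side; python3 wl.py s14 scene; python3 - <<'E'
from h import *
crop('pics/d14.png','a.png',140,190,250,320,3.5);crop('pics/s14.png','b.png',310,130,410,260,3.5)
cv2.imwrite('pics/x14.png',np.hstack([cv2.imread('a.png'),cv2.imread('b.png')]))
E
```

```text
16.1167 [0.5444 0.2674 0.1592] [-0.0898  0.996  -0.     -0.0001] [-5.7569 -0.1875  3.6698] 0.2939954511223723
16.1667 [0.5451 0.2675 0.1591] [-0.0898  0.996   0.      0.0002] [-4.8035 -0.2612 -1.4994] 0.2978306867436601
```

View pics/x14.png

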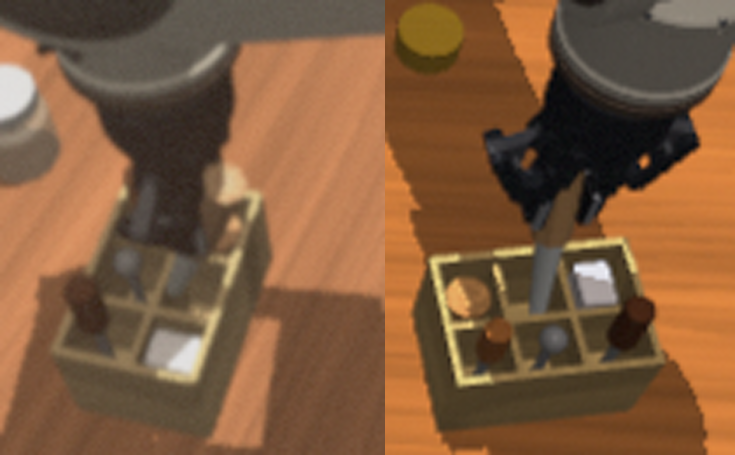

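jog_arm --pt "4.5 0.8 0 0 0" --pt "4.5 0.8 0 0 0" --pt "4.5 0.8 0 0 0" --pt "4.5 0.8 0 0 0" --pt "4.5 0.8 0 0 0" --pt "4.5 0.8 0 0 0" --pt "0 0 0 0 0"

```text
time_s: 16.8
tcp_pos: [0.5711, 0.2721, 0.1585]
eef_rot: [-0.09, 0.996, -0.0, -0.001]
force: [-6.5, -1.7, 0.8]
gripper_width: 0.295
```

```bash
python3 wl.py w15;python3 wl.py d15 side; python3 wl.py s15 scene; python3 - <<'E'
from h import *
crop('pics/d15.png','a.png',140,190,250,320,3.5);crop('pics/s15.png','b.png',310,130,410,260,3.5)
cv2.imwrite('pics/x15.png',np.hstack([cv2.imread('a.png'),cv2.imread('b.png')]))
E
```

```text
16.8 [0.5711 0.2721 0.1585] [-0.0898  0.996  -0.0002 -0.0008] [-6.5427 -1.6767  0.836 ] 0.29479750274713784
16.85 [0.5709 0.2721 0.1585] [-0.0898  0.996  -0.0002 -0.0008] [-6.295  -1.124   1.5647] 0.29225708470632633
16.9 [0.5708 0.2721 0.1585] [-0.0898  0.996  -0.0001 -0.0007] [-6.4406 -0.1024 -0.1902] 0.2915518348579836
```

View pics/x15.png

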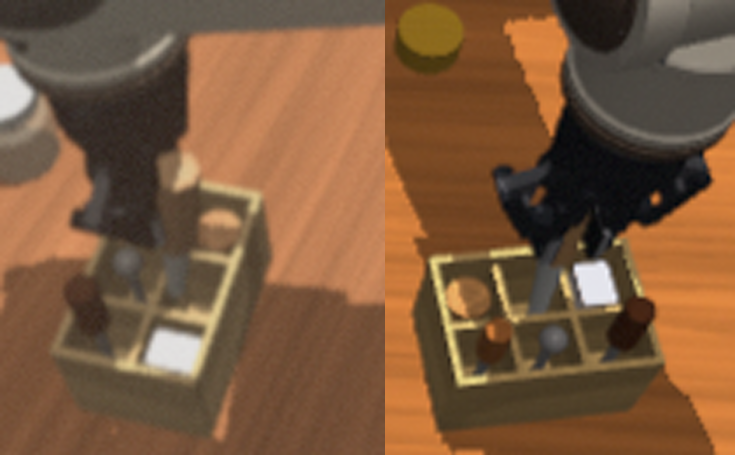

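View pics/w15.png

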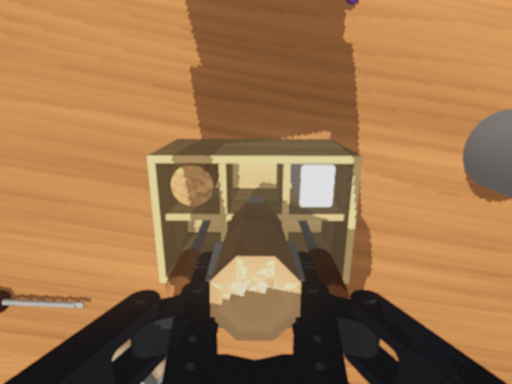

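```bash
python3 - <<'E'
from h import *
import pickle
S,_=pickle.load(open("s15.pkl","rb"));D,o=pickle.load(open("d15.pkl","rb"));W,o2=pickle.load(open("w15.pkl","rb"))
g=np.array([.5709,.2721,.1705]);c=np.array([.9845,.1754,0])
for th in (80,85,90,95,100):
    t=np.radians(th);d=-np.cos(t)*c+np.array([0,0,np.sin(t)])
    e=g+.0505*d;tp=g-.1145*d
    print(th,"W end",proj(W,e),"tip",proj(W,tp),"D end x11", (proj(D,e)-[140,190])*3.5,"tip",(proj(D,tp)-[140,190])*3.5,"S tip",(proj(S,tp)-[310,130])*3.5+[385,0])
E
```

```text
80 W end [254.172  326.5318] tip [254.4883 218.4564] D end x11 [153.8457 169.0365] tip [152.0114 289.6527] S tip [537.6631 339.6663]
85 W end [254.1271 339.2942] tip [254.5292 206.7041] D end x11 [146.7847 167.13  ] tip [165.6884 293.4274] S tip [534.026  327.9424]
90 W end [254.0855 351.0075] tip [254.57   195.0202] D end x11 [139.7828 165.5697] tip [179.3091 296.6393] S tip [530.6654 315.7531]
95 W end [254.0478 361.4919] tip [254.6108 183.3817] D end x11 [132.9015 164.3684] tip [192.8005 299.2691] S tip [527.5948 303.1711]
100 W end [254.0146 370.6145] tip [254.6516 171.7666] D end x11 [126.2007 163.5356] tip [206.0892 301.2985] S tip [524.8267 290.2679]
```

```bash
python3 - <<'E'
from h import *
import pickle
S,_=pickle.load(open("s15.pkl","rb"));D,o=pickle.load(open("d15.pkl","rb"));W,o2=pickle.load(open("w15.pkl","rb"))
crop('pics/w15.png','a.png',195,140,320,350,2.8);crop('pics/d15.png','b.png',165,220,225,290,8.4)
a=cv2.imread('a.png');b=cv2.imread('b.png');print(a.shape,b.shape)
cv2.imwrite('pics/x15b.png',np.hstack([a[:588],b[:588,:440]]))
print(tri(D,(192,238),W,(255,295)),tri(D,(190,275),W,(256,200)))
E
```

```text
(588, 350, 3) (588, 504, 3)
(array([0.5437, 0.2678, 0.2295]), np.float64(0.001453344803392384)) (array([0.5741, 0.2739, 0.0561]), np.float64(0.0014982368997628346))
```

View pics/x15b.png

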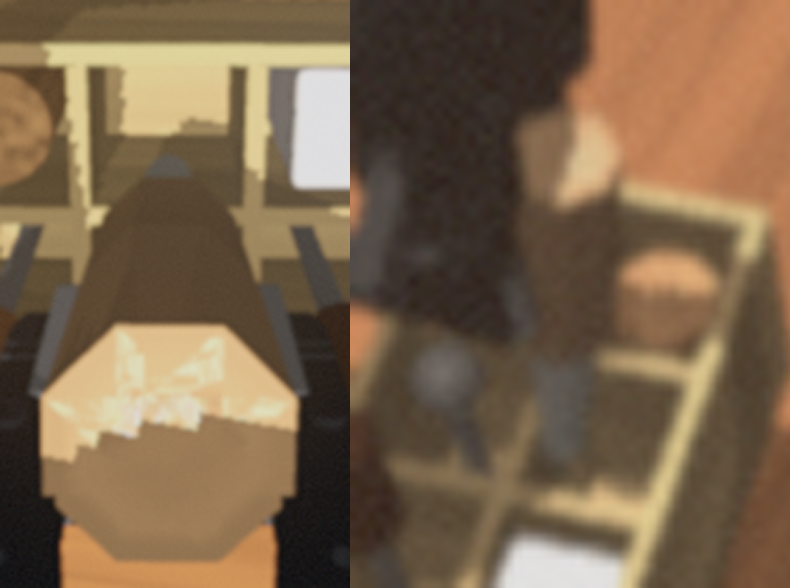

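Triangulating the end and tip puts the stick at about 80°, with its tip at the back wall and still about 50 mm above the floor. It also slid roughly 15 mm toward the front of the pads. At 80° it fits the compartment, so I'll tighten the grip and lower it slowly with force checks.

jog_arm --pt "0 0 0 0 0" --pt "-1 -0.2 -4 0 0" --pt "-1 -0.2 -6 0 0" --pt "0 0 -6 0 0" --pt "0 0 -6 0 0" --pt "0 0 0 0 0" --newtons 60

```text
time_s: 17.45
tcp_pos: [0.569, 0.2716, 0.1353]
eef_rot: [-0.09, 0.996, -0.0, -0.001]
force: [-0.8, -0.3, -2.7]
gripper_width: 0.279
```

```bash
python3 wl.py w16;python3 wl.py d16 side; python3 - <<'E'
from h import *
crop('pics/w16.png','a.png',195,140,320,350,2.8);crop('pics/d16.png','b.png',165,220,225,290,8.4)
a=cv2.imread('a.png');b=cv2.imread('b.png')
cv2.imwrite('pics/x16.png',np.hstack([a[:588],b[:588,:440]]))
E
```

```text
17.45 [0.569  0.2716 0.1353] [-0.0898  0.996  -0.0003 -0.0007] [-0.7947 -0.2824 -2.6767] 0.27853151390065234
17.5 [0.5691 0.2716 0.1359] [-0.0898  0.996  -0.0002 -0.0006] [-2.1168 -0.4969 -1.6645] 0.27649898499286557
```

View pics/x16.png

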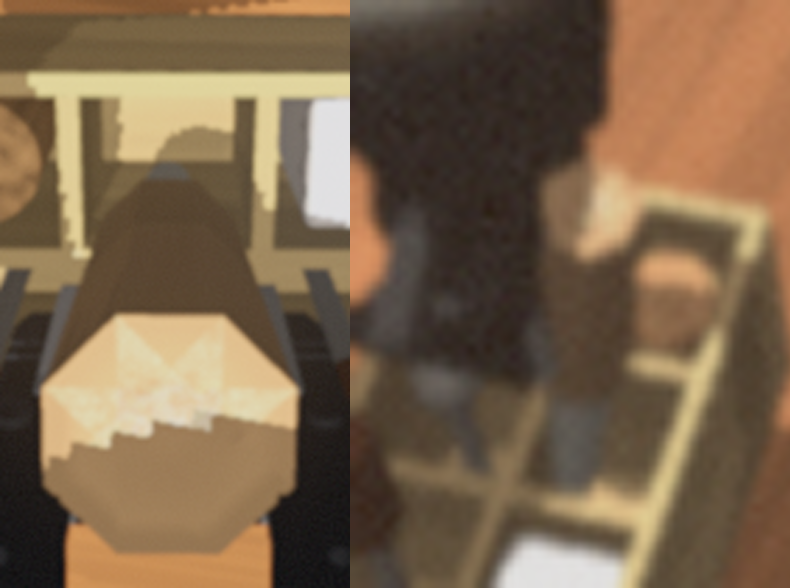

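jog_arm --pt "0 0 -5 0 0" --pt "0 0 -5 0 0" --pt "0 0 -4 0 0" --pt "0 0 0 0 0" --newtons 40

```text
time_s: 17.88
tcp_pos: [0.5692, 0.2717, 0.1221]
eef_rot: [-0.09, 0.996, -0.0, -0.0]
force: [-2.0, -0.8, -2.8]
gripper_width: 0.282
```

```bash
python3 wl.py w17;python3 wl.py d17 side;python3 wl.py s17 scene; python3 - <<'E'
from h import *
crop('pics/w17.png','a.png',195,140,320,350,2.8);crop('pics/d17.png','b.png',165,220,225,290,8.4)
a=cv2.imread('a.png');b=cv2.imread('b.png')
cv2.imwrite('pics/x17.png',np.hstack([a[:588],b[:588,:440]]))
crop('pics/s17.png','pics/x17s.png',310,160,400,260,6)
E
```

```text
17.8833 [0.5692 0.2717 0.1221] [-0.0898  0.996  -0.0002 -0.0004] [-2.0096 -0.8052 -2.8442] 0.2820181897554799
17.9333 [0.5693 0.2717 0.1225] [-0.0898  0.996  -0.0001 -0.0003] [-3.4319 -0.3849 -3.2151] 0.27755461819004873
17.9833 [0.5693 0.2717 0.1227] [-0.0898  0.996  -0.0001 -0.0002] [-3.1465 -0.5174 -3.1654] 0.27922231216817617
```

View pics/x17.png

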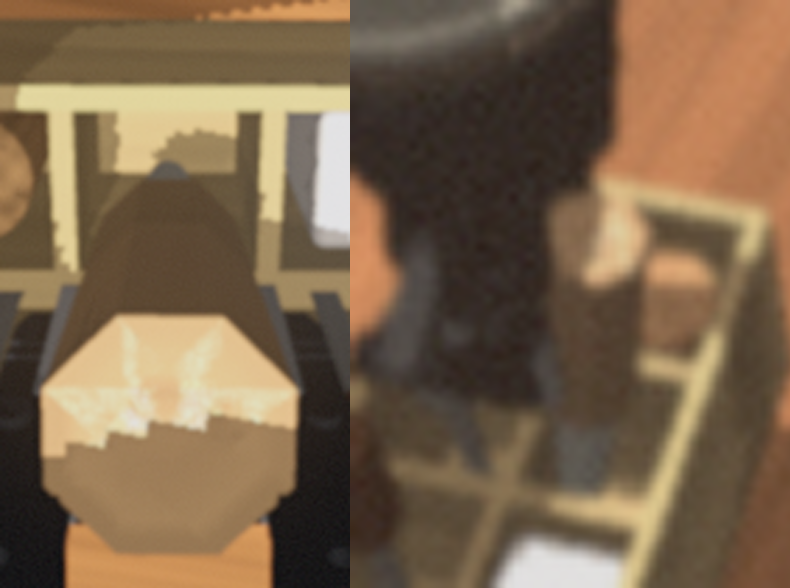

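View pics/x17s.png

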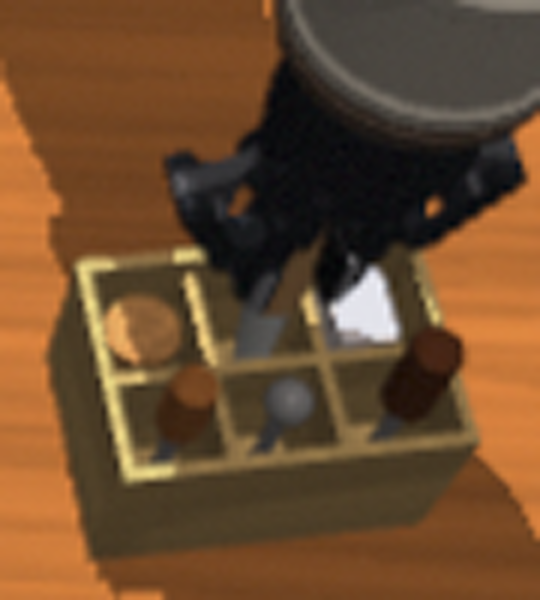

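```bash
python3 - <<'E'
from h import *
import pickle
D,o=pickle.load(open("d17.pkl","rb"));W,o2=pickle.load(open("w17.pkl","rb"))
s=np.array([.5577,.269,0]);c=np.array([.9845,.1754,0]);n=np.array([-.1754,.9845,0])
e,r=tri(D,(194.8-.4,248.6-.4),W,(255.7,294.6));print(e,r,"a",(e-s)@c,"n",(e-s)@n)
i=W
for v in (84,110): print("back of front wall rim", onplane(i,(255.7,140+v/2.8),.09), (onplane(i,(255.7,140+v/2.8),.09)-s)@c)
for u in (105,240):
  p=onplane(i,(195+u/2.8,140+200/2.8),.09);print("side",(p-s)@n)
E
```

```text
[0.544  0.2679 0.1897] 0.0011734595593849838 a -0.013661624681050092 n 0.0012947002264897566
back of front wall rim [0.5324 0.2657 0.09  ] -0.02549428183173173
back of front wall rim [0.5377 0.2667 0.09  ] -0.02004759843979001
side -0.01243262666000611
side 0.016137863472059723
```

jog_arm --pt "0 0 -5 0 0" --pt "0 0 -5 0 0" --pt "0 0 -4 0 0" --pt "0 0 -3 0 0" --pt "0 0 0 0 0" --newtons 40

```text
time_s: 18.45
tcp_pos: [0.5692, 0.2717, 0.1053]
eef_rot: [-0.09, 0.996, -0.0, -0.0]
force: [-2.5, -1.0, -2.9]
gripper_width: 0.279
```

jog_arm --pt "0 0 -2 0 0" --pt "0 0 0 0 0"

```text
time_s: 18.62
tcp_pos: [0.5693, 0.2717, 0.1036]
eef_rot: [-0.09, 0.996, -0.0, -0.0]
force: [-3.7, -1.0, -2.5]
gripper_width: 0.281
```

jog_arm --pt "0 0 -1.5 0 0" --pt "0 0 0 0 0"

```text
time_s: 18.78
tcp_pos: [0.5694, 0.2718, 0.1025]
eef_rot: [-0.09, 0.996, -0.0, 0.0]
force: [-3.8, -1.2, 1.9]
gripper_width: 0.278
```

```bash
python3 wl.py w18;python3 wl.py d18 side; python3 - <<'E'
from h import *
crop('pics/w18.png','a.png',195,140,320,350,2.8);crop('pics/d18.png','b.png',165,220,225,290,8.4)
a=cv2.imread('a.png');b=cv2.imread('b.png')
cv2.imwrite('pics/x18.png',np.hstack([a[:588],b[:588,:440]]))
E
```

```text
18.7833 [0.5694 0.2718 0.1025] [-0.0898  0.996  -0.      0.0001] [-3.7722 -1.1919  1.8791] 0.2782408367799582
18.8333 [0.5694 0.2718 0.1025] [-0.0898  0.996  -0.      0.0001] [-3.52   -0.2196  1.1545] 0.2836893709240745
```

View pics/x18.png

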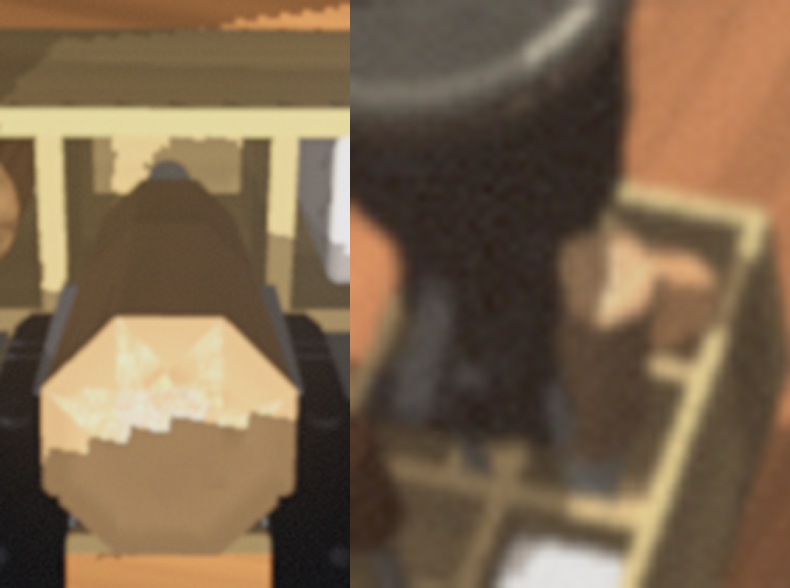

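Fz has swung from −2.5 to about +2 N, which suggests the tip has just touched the floor. Another millimetre should confirm it.

jog_arm --pt "0 0 -1 0 0" --pt "0 0 0 0 0"

```text
time_s: 19.05
tcp_pos: [0.5696, 0.2719, 0.1023]
eef_rot: [-0.09, 0.996, 0.0, 0.0]
force: [-6.4, -1.9, 9.2]
gripper_width: 0.277
```

jog_arm --pt "0 0 -1 0 0" --pt "0 0 0 0 0"

```text
time_s: 19.22
tcp_pos: [0.5698, 0.272, 0.1021]
eef_rot: [-0.09, 0.996, 0.0, 0.001]
force: [-8.2, -1.7, 18.6]
gripper_width: 0.279
```

```bash
python3 - <<'E'
from h import *
import pickle
D,o=pickle.load(open("d18.pkl","rb"));W,o2=pickle.load(open("w18.pkl","rb"))
s=np.array([.5577,.269,0]);c=np.array([.9845,.1754,0]);n=np.array([-.1754,.9845,0])
e,r=tri(D,(165+257/8.4-.4,220+283/8.4-.4),W,(255.7,140+433/2.8));print(e,r,"a",(e-s)@c,"n",(e-s)@n)
E
```

```text
[0.5452 0.2682 0.1686] 0.0013538079718919333 a -0.012457622058092225 n 0.0014021001928810261
```

Floor contact confirmed: force rises while z stays put, and the end is at z of about 168 mm, right for 165 mm at 80°. I'll ease off, open partway and back out straight up.

jog_arm --pt "0 0 1.5 0 0" --pt "0 0 0 0 0.33" --pt "0 0 0 0 0.4" --pt "0 0 0 0 0.5" --pt "0 0 0 0 0.55" --pt "0 0 0 0 0.55" --newtons 20

```text
time_s: 19.72
tcp_pos: [0.5694, 0.2717, 0.1017]
eef_rot: [-0.09, 0.996, -0.0, 0.0]
force: [-0.2, -0.1, 0.5]
gripper_width: 0.553
```

jog_arm --pt "0 0 8 0 0.55" --pt "0 0 15 0 0.55" --pt "0 0 25 0 0.55" --pt "0 0 30 0 0.6" --pt "0 0 35 0 0.6" --pt "0 0 30 0 0.6" --pt "0 0 0 0 0.6" --pt "0 0 0 0 0.6"

```text
time_s: 20.38
tcp_pos: [0.5699, 0.2719, 0.2473]
eef_rot: [-0.09, 0.996, 0.0, 0.002]
force: [-0.3, 0.4, -0.6]
gripper_width: 0.599
```

```bash
python3 wl.py w19;python3 wl.py d19 side;python3 wl.py s19 scene; python3 - <<'E'
from h import *
crop('pics/d19.png','a.png',150,220,230,320,5);crop('pics/s19.png','b.png',310,160,390,260,5)
cv2.imwrite('pics/x19.png',np.hstack([cv2.imread('a.png'),cv2.imread('b.png')]))
E
```

```text
20.3833 [0.5699 0.2719 0.2473] [-0.0898  0.996   0.0004  0.0019] [-0.2669  0.3654 -0.5965] 0.5985974367231834
20.4333 [0.5694 0.2718 0.2455] [-0.0898  0.996   0.0001  0.0005] [-0.3388  0.0793 -0.5811] 0.5994555955502634
20.4833 [0.5691 0.2717 0.2444] [-0.0898  0.996  -0.0001 -0.0003] [-0.1451  0.1166  0.2937] 0.6002024775015836
```

View pics/x19.png

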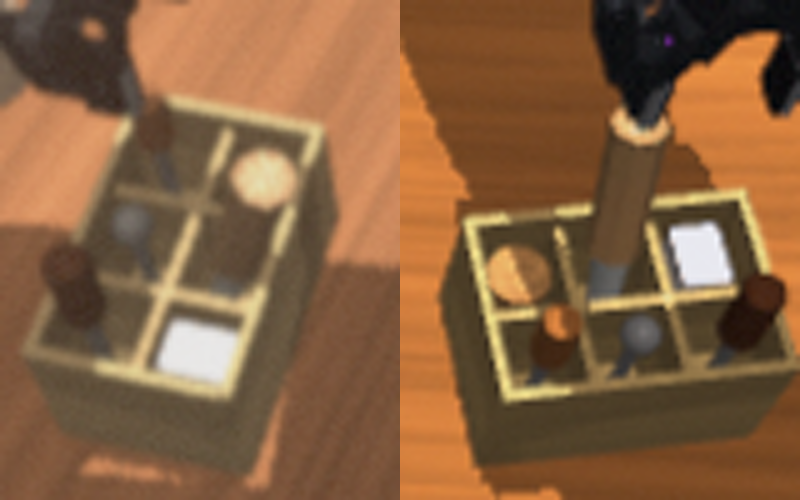

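View pics/w19.png

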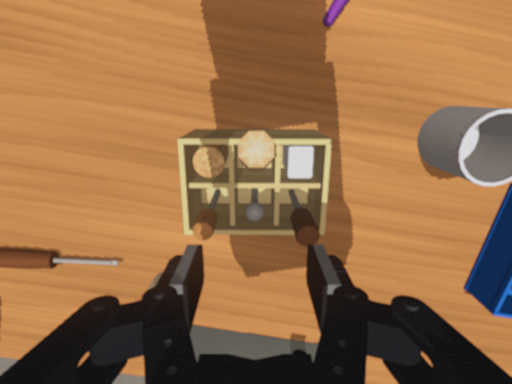

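View pics/s19.png

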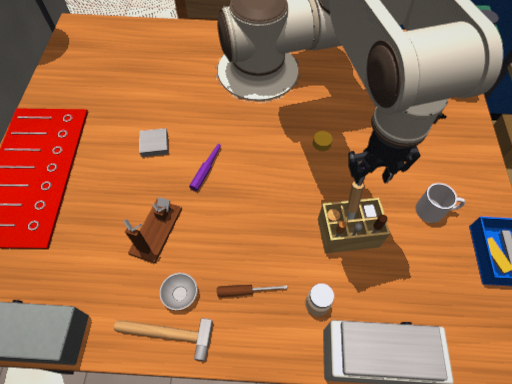

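```bash
python3 - <<'E'
from h import *
import pickle
S,o=pickle.load(open("s19.pkl","rb"));W,o2=pickle.load(open("w19.pkl","rb"))
s=np.array([.5577,.269,0]);c=np.array([.9845,.1754,0]);n=np.array([-.1754,.9845,0])
e,r=tri(S,(357.6,184.8),W,(256.5,149));print(e,r,"a",(e-s)@c,"n",(e-s)@n, "lean",np.degrees(np.arccos(min(1,(e[2]-.005)/.165))))
E
```

```text
[0.5298 0.2659 0.1632] 0.0006419457243896885 a -0.028033389438817977 n 0.0017992162956008962 lean 16.494789263792057
```

jog_arm --pt "0 0 25 0 0.6" --pt "0 0 25 0 0.6" --pt "0 0 0 0 0.6" --pt "0 0 0 0 0.6" --pt "0 0 0 0 0.6" --pt "0 0 0 0 0.6"

```text
time_s: 21.03
tcp_pos: [0.569, 0.2717, 0.2933]
eef_rot: [-0.09, 0.996, -0.0, -0.001]
force: [0.1, -0.6, -0.3]
gripper_width: 0.607
```

```bash
python3 wl.py s20 scene; python3 wl.py d20 side; python3 - <<'E'
from h import *
crop('pics/d20.png','a.png',150,220,230,320,5);crop('pics/s20.png','b.png',310,160,390,260,5)
cv2.imwrite('pics/x20.png',np.hstack([cv2.imread('a.png'),cv2.imread('b.png')]))
E
```

```text
21.0333 [0.569  0.2717 0.2933] [-0.0898  0.996  -0.0003 -0.0011] [ 0.0777 -0.6404 -0.3471] 0.607401528196068
21.0833 [0.5691 0.2717 0.2935] [-0.0898  0.996  -0.0003 -0.001 ] [ 1.3758 -0.4318 -0.058 ] 0.5986476113358989
```

View pics/x20.png

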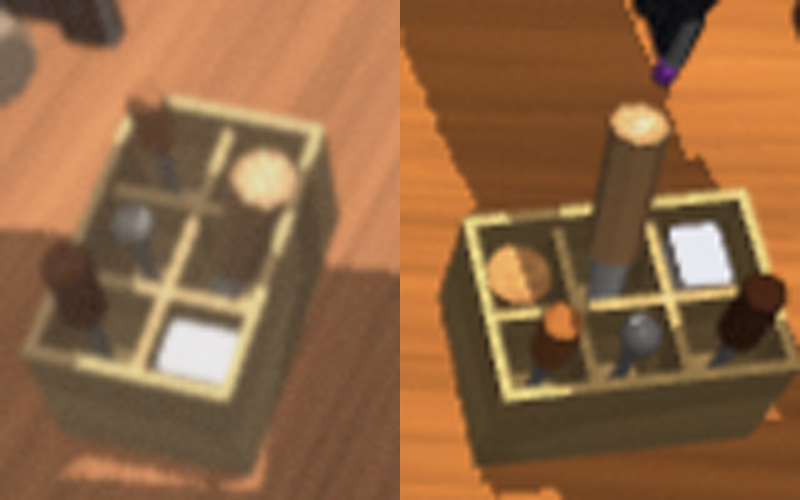

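```bash
python3 -c "
from bench import arm
print(arm.get_obs()['time_s']); print(arm.sign_off())"
```

```text
21.1333
the job is handed in; nothing more can be done
None
```

The ring stick is standing handle up in the caddy's empty front-middle compartment, thin end on the floor. The job was handed in at 21.1 s with the gripper clear of everything.

- **Rest:** I laid the stick in the sloping rest by pivoting it on the upper vee, slid it down to the stop and let go. Its handle end measured within 1 mm of where it should be.
- **Caddy:** I gripped it afresh at 45°, turned it upright against the compartment's back wall and lowered it until the floor took the load. Force rose while the height stayed at about 102 mm. Then I released it and backed straight up.

**Last checks:**
- **Lean:** the stick leans about 16° toward the front rim, which is about the most the compartment allows. The end height (163 mm) fits the tip being on the floor.
- **Slip while turning:** it slid about 15 mm in the pads and only reached about 80° instead of vertical, so it was lowered at that angle. After release it settled to the 16° lean.
- **Other things:** from the pictures, nothing else on the bench had moved. The highest contact force I read was about 33 N at the wrist, while seating the stick in the rest.

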